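Key the knurled collar onto the cutter's air filter and hold it home

TASK

Fit the loose knurled collar onto the neck of the plasma cutter's air filter: set it over the neck open end down, turn it until its hidden keyways drop over the pins, then push it down fully home against the sprung seal ring. Nothing locks it, so finish with the gripper still holding the collar pushed fully home, and leave the other things on the bench where they are.

Things in the scene. Friction and masses are not known exactly. Their poses are not given: they have to be found in the camera images.
- collar: the task's loose collar: bare aluminium knurled cap like a wide bottle cap, outside diameter 54 mm (56 over the knurl ridges), 46 mm tall, closed flat top, open underside, about 0.2 kg, standing open end down on the bench. Origin: centre of its underside; z up along its axis. Bore 45 mm for the lowest 12 mm, then a narrower flange.
- collar_flange (a point): on the collar's axis, 12 mm above its underside, at the lower face of the inner flange (bore 35 mm, from 12 to 36 mm above the underside), which is cut through by three keyways 8 to 10 mm wide, 120 degrees apart, one of them towards the collar's +x. They cannot be seen from outside.
- filter_stand: the air filter, fixed to the bench: dark round foot 90 mm across, upright aluminium body 58 mm across and 70 mm tall, a brass port 18 mm across on its +y and -y sides (36 mm up, reaching 50 mm from the axis), and a steel neck 32.6 mm across on top. Origin: centre of its underside on the bench; z up.
- neck_top (a point): top of the filter's neck, on its axis, 112 mm above the bench. The neck rises from 70 to 112 mm, its last 6 mm tapering from 32.6 to 18 mm across.
- pin_level (a point): on the neck's axis, 97.5 mm above the bench, at the middle of its three radial pins, 5 mm thick, 120 degrees apart, reaching 20.5 mm from the axis. Their direction differs each time and does not follow the stand's axes. A collar out of line rests on them with its underside 88 mm above the bench; a turn of at most 120 degrees, either way, finds them (about 4 degrees of play either side).
- home_level (a point): on the neck's axis, 75 mm above the bench, where the collar's underside is when fully home. Once keyed it drops freely from 88 to 82 mm, where it meets the seal ring, and is then pushed to 75 mm. There is no twist lock: let go, it springs back up.
- seal (a joint): sprung black rubber ring, 56 mm across, around the foot of the neck on top of the filter; the value is how far it is pressed down, 0 (free, its top 82 mm above the bench) to 0.007 m (collar fully home). Its spring pushes back with about 5 N at first and 12 N when fully down; the collar's own weight does not press it down.
- low_cap: bystander: small plain aluminium cap with a stepped top, 38 mm across, 24 mm tall; origin at the centre of its underside
- spray_can: bystander: grey spray can 54 mm across, 150 mm tall; origin at the centre of its underside
- wrench: bystander: steel wrench about 180 mm long lying along its x axis; origin under its middle
- hammer: bystander: hammer lying along its x axis, about 300 mm long at most; origin under its middle
- discs: bystander: stack of black grinding discs 115 mm across, 12 mm tall; origin at the centre of its underside
- square: bystander: steel L-shaped welding square, legs 90 mm, 20 mm tall; origin under its corner, legs along its +x and +y
- tip_tray: bystander: empty steel parts tray 100 x 140 x 35 mm with three compartments; origin at the centre of its underside

How it is judged:
By the outcome, as a careful person would: the job done as asked, in the order asked, and still so for the second after the job is handed in, while the arm keeps its last pose, push and grip.
It also fails if it takes over 72 s, if anything falls off the work surface, if the arm or the gripper's body presses on something with over 40 N, if the wrist force passes 120 N, or if a joint passes its speed limit or range.

ROBOT

A 7-joint arm with a two-finger parallel gripper is mounted at the origin on the work surface. World frame = base frame: x ahead of the robot, y to its left, z up, the work surface at z = 0. Lengths are in m, angles in rad, forces in N, time in s.
With the tool pointing down it reaches from about 0.425 to 0.925 m from the base axis. Payload 6.8 kg.
Tool frame: the origin (TCP) lies on the mounting face of the last link; the fingertips stand 173 mm ahead of it and the grasp point (between the pads) lies 155 mm ahead of it; z points along the fingers, y is the line along which they close (so a half turn about z gives the same grasp; the last joint's range is limited). The gripper opens to 85 mm and grips with 20 to 120 N. Pads are 22 mm wide; open, the fingers measure 114 mm over their backs; the gripper's body (76 mm by 85 mm) begins 54 mm behind the grasp point. The pads swing forward as they close: fully open they stand 13 mm farther back than shut.
Start: joints at [-1.448, 0.477, 0.022, 1.555, -0.011, 1.109, -0.083], TCP at [0.154, 0.657, 0.405] pointing down, gripper open.
Joint ranges: [-2.96, 2.96], [-0.34, 2.1], [-1.41, 1.46], [0.24, 2.44], [-1.37, 4.51], [0.17, 1.92], [-2.96, 2.96]. Speed limits (rad/s): [2.39, 2.39, 3.14, 3.14, 3.14, 3.14, 3.14].

INTERFACE

Orientations are given as a unit quaternion [w, x, y, z].
In Python, from station import bot gives the robot as it stands. The module is installed in compiled form; this text tells all that it offers.
- The arm moves only by the shell command python3 -m pendant 'ROWS' [FORCE]. ROWS is JSON, a list of rows, each a list of 5 numbers: the finger opening in m, from 0 to 0.0854, then the shift along the tool's x, y, z in m, then the turn about the tool's z in degrees. In form: [[jaw, x, y, z, yaw], ...]. A call has 1 to 12 rows; each row shifts and turns the commanded pose from where the row before left it, along the tool's axes as they then stand; what a row does not reach is not made up. A row lasts 1/12 s, in which the tool goes at most 41.7 mm and 7.16 degrees, less where a joint would pass 70% of its speed; a pose out of reach is approached as far as the arm can. A call with a gripper value outside its range is refused whole. The fingers move at their own pace and stop on an object; FORCE is the grip in N (left out, the last holds). Time passes only in rows, so rows that do not move let the fingers close. It gives the time, the measured TCP pose, the force, the opening and the grip force at its end, in the units of the state.
- bot.get_obs(): the state, without advancing time (a new reading comes with each control period).
- bot.read_camera(name): name is "scene" or "top"; returns (picture, depth): 420x560x3 uint8, blue, green, red; 420x560 float32, m along the optical axis (not along the pixel's ray), 0 where there is no reading.
- bot.camera_model(name): a dict with "intrinsics" (3x3 intrinsics, pixels), "R" (3x3) and "t" (3): a world point X has camera coordinates R X + t. Camera axes: x right, y down, z forward; pixel columns grow to the right and rows downward; lengths in m; the calibration is good to about 2 mm. A picture is of the moment at which its call begins. camera_model takes no time and is no camera call.
- bot.hand_in(): hands the job in; it is judged then, once.
Trained networks look in the newest picture that a camera, given by its name, has taken for a name from the list of things; names that differ only in an ending like _2 or _b are one class to them, and where a whole thing is asked for, a point or a joint stands for the part that bears it (a point fixed in the world has none). Each returns a list of dicts, best first, with "score" (0 to 1); they miss things now and then, are a little off and sometimes report something else, mostly with a low value. They report only what shows in the picture. A call takes as long as a camera call.
- bot.boxes_of(name, camera): "at" ([column, row] in pixels, amid what is visible of it).
- bot.trace(name, camera): "mask" (420x560 bool, what is visible of it) and "at" ([column, row] in pixels, amid what is visible of it).
- bot.pinpoint(name, camera): "at" ([column, row] in pixels: a listed point, or the origin of a listed thing).
The state is a dict: "t": time; "q": joint angles; "joint_vel": joint speeds; "joint_torque": joint torques, N m; "eef_pos": TCP position; "tool_rot": TCP orientation; "contact_force": force on the tool from outside, world axes, zero at the start; "torque": the same for the moment, N m; "gripper_width": opening from 0.0 (shut) to 1.0 (fully open); "grasp_force": force on a finger pad.
Only numpy, scipy, OpenCV 4.12 (cv2) and the standard library are available. Lean on these libraries where they do the work, as an engineer would, in place of code of your own. Each camera call takes 0.05 s, during which the arm holds its last target. There are 200 camera calls.

## Working session

There is one attempt and no reset: what is moved stays moved. The work goes in short steps, Python scripts to look and compute and a shell command to move; the robot and the scene stay as the last step left them, time stands still between calls to the robot, and variables do not carry over. Pictures are saved under pics/ and viewed, at most 10 in all, crops included, and the job is handed in when it is done.

```bash
mkdir -p pics; cat > h.py <<'E'
import numpy as np, cv2
from station import bot
def world(cam, px, d):
    m=bot.camera_model(cam); K=np.array(m["intrinsics"]);R=np.array(m["R"]);t=np.array(m["t"])
    px=np.atleast_2d(px); d=np.atleast_1d(d)
    c=(np.linalg.inv(K)@np.c_[px,np.ones(len(px))].T)*d
    return (R.T@(c-t[:,None])).T
def maskpts(cam,mask,depth):
    v,u=np.nonzero(mask&(depth>0)); return world(cam,np.c_[u,v],depth[v,u])
def onplane(cam,px,z):
    a=world(cam,px,1.)[0];b=world(cam,px,2.)[0]
    return a+(b-a)*(z-a[2])/(b[2]-a[2])
E
python3 - <<'E'
from h import *
o=bot.get_obs();print({k:np.round(v,3).tolist() for k,v in o.items()})
im=[]
for c in("scene","top"):
    p,d=bot.read_camera(c); im.append(p); cv2.imwrite(f"pics/{c}0.png",p)
    for n in("collar","filter_stand","low_cap","spray_can","hammer","wrench","discs","square","tip_tray"):
        r=bot.trace(n,c)
        for x in r[:2]:
            P=maskpts(c,x["mask"],d)
            if len(P)<5: continue
            zt=np.percentile(P[:,2],98); T=P[P[:,2]>zt-.006]
            print(c,n,round(x["score"],2),np.round(x["at"]),"topz",zt.round(3),"mid",((T.min(0)+T.max(0))/2).round(3),"min",P.min(0).round(3),"max",P.max(0).round(3))
E
```

```text
{'t': 0.0, 'q': [-1.448, 0.478, 0.022, 1.556, -0.012, 1.109, -0.083], 'joint_vel': [0.001, 0.0, 0.001, -0.001, -0.001, 0.001, -0.001], 'joint_torque': [-0.001, -59.647, 1.608, -28.118, 0.012, 0.009, -0.0], 'eef_pos': [0.154, 0.657, 0.404], 'tool_rot': [-0.0, 0.115, 0.993, -0.001], 'contact_force': [0.134, 0.024, -0.086], 'torque': [-0.019, 0.021, -0.031], 'grasp_force': 0.0, 'gripper_width': 0.999}
scene collar 0.7 [371. 258.] topz 0.048 mid [0.563 0.211 0.046] min [ 0.535  0.185 -0.001] max [0.592 0.238 0.049]
scene filter_stand 0.78 [246. 198.] topz 0.108 mid [ 0.508 -0.136  0.108] min [ 0.391 -0.196 -0.004] max [ 0.55  -0.089  0.114]
scene low_cap 0.66 [200. 158.] topz 0.014 mid [ 0.383 -0.362  0.012] min [ 0.309 -0.421 -0.005] max [ 0.442 -0.304  0.016]
scene low_cap 0.65 [302. 205.] topz 0.021 mid [ 0.434 -0.     0.02 ] min [ 0.42  -0.018 -0.004] max [0.447 0.018 0.025]
scene spray_can 0.94 [245. 272.] topz 0.151 mid [ 0.753 -0.013  0.149] min [ 0.621 -0.099 -0.004] max [0.781 0.015 0.152]
scene hammer 0.64 [462. 294.] topz 0.028 mid [0.556 0.414 0.026] min [ 0.463  0.292 -0.003
[... 1453 characters left out ...]
top wrench 0.62 [280. 220.] topz 0.014 mid [0.572 0.01  0.014] min [ 0.484 -0.012 -0.006] max [0.662 0.033 0.02 ]
top discs 0.7 [411. 288.] topz 0.019 mid [ 0.379 -0.358  0.018] min [ 0.322 -0.421 -0.006] max [ 0.435 -0.301  0.023]
top discs 0.29 [171. 166.] topz 0.038 mid [0.719 0.335 0.038] min [ 0.647  0.252 -0.005] max [0.801 0.427 0.043]
top square 0.72 [332. 249.] topz 0.112 mid [ 0.5   -0.131  0.112] min [ 0.455 -0.175 -0.   ] max [ 0.546 -0.089  0.117]
top square 0.69 [379. 172.] topz 0.027 mid [ 0.698 -0.279  0.026] min [ 0.635 -0.32   0.002] max [ 0.761 -0.241  0.031]
top tip_tray 0.71 [168. 167.] topz 0.038 mid [0.719 0.335 0.038] min [ 0.647  0.252 -0.005] max [0.792 0.418 0.043]
```

View pics/scene0.png

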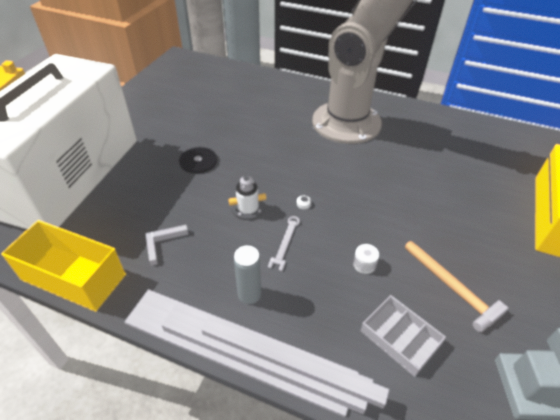

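View pics/top0.png

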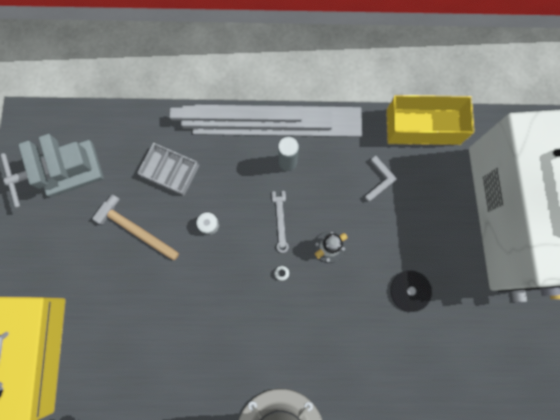

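The scene view shows the collar at (367,259) and the filter at (247,195). The top view shows them at (207,223) and (333,243). Both are clear of the bystanders, so I'm moving over the collar.

```bash
python3 -m pendant '[[0.0854,-0.03,-0.0205,0,0],[0.0854,-0.03,-0.0205,0,0],[0.0854,-0.03,-0.0205,0,0],[0.0854,-0.03,-0.0205,0,0],[0.0854,-0.03,-0.0205,0,0],[0.0854,-0.03,-0.0205,0,0],[0.0854,-0.03,-0.0205,0,0],[0.0854,-0.03,-0.0205,0,0],[0.0854,-0.03,-0.0205,0,0],[0.0854,-0.03,-0.0205,0,0],[0.0854,-0.03,-0.0205,0,0],[0.0854,-0.03,-0.0205,0,0]]' 30
cat >> h.py <<'E'
from scipy.spatial.transform import Rotation as Ro
def delta(target):
    o=bot.get_obs();w,x,y,z=o["tool_rot"];R=Ro.from_quat([x,y,z,w]).as_matrix()
    print("pos",np.round(o["eef_pos"],4),"tool d",np.round(R.T@(np.array(target)-o["eef_pos"]),4),"F",np.round(o["contact_force"],1),"q",np.round(o["q"],2),"t",round(o["t"],2),"w",round(o["gripper_width"]*85.4,1)); return R
E
python3 - <<'E'
from h import *
R=delta([.561,.212,.30]);print(R.round(3))
# refine stand & collar: fit circles in both views at fixed heights via masks
from scipy.optimize import least_squares
for c in("scene","top"):
    p,d=bot.read_camera(c)
    for n,h in(("filter_stand",.112),("collar",.046)):
        r=bot.trace(n,c)
        if not r: continue
        P=maskpts(c,r[0]["mask"],d)
        off=np.percentile(P[:,2],98)-h
        for lo,hi,rad in ((.02,.066,.029),) if n!="collar" else ((.006,.04,.0275),):
            S=P[(P[:,2]>lo)&(P[:,2]<hi)]
            S=S[np.hypot(*(S[:,:2]-np.median(S[:,:2],0)).T)<.045]
            f=least_squares(lambda q:np.hypot(S[:,0]-q[0],S[:,1]-q[1])-rad,np.median(S[:,:2],0)-[0.01,0],loss="soft_l1",f_scale=.002)
            print(c,n,"zoff",off.round(4),"side fit",f.x.round(4),f.cost.round(6),len(S))
    for n,h in(("neck_top",.112),("pin_level",.0975),("filter_stand",0),("collar",0),("home_level",.075)):
        for x in bot.pinpoint(n,c)[:1]: print(c,n,round(x["score"],2),np.round(x["at"],1),onplane(c,x["at"],h).round(4))
E
```

```text
t: 2.0
eef_pos: [0.4495, 0.3338, 0.405]
tool_rot: [0.0, 0.115, 0.993, 0.0]
contact_force: [-0.2, 0.2, 1.0]
gripper_width: 1.0
grasp_force: 0.0
pos [0.4495 0.3338 0.405 ] tool d [-0.1363 -0.0931  0.105 ] F [-0.2  0.2  1. ] q [-0.89  0.29  0.17  1.84 -0.06  1.01  0.64] t 2.0 w 85.4
[[-0.973  0.229  0.   ]
 [ 0.229  0.973  0.001]
 [-0.     0.001 -1.   ]]
scene filter_stand zoff -0.0043 side fit [ 0.5028 -0.1362] 0.0007 317
scene collar zoff 0.002 side fit [0.5622 0.2106] 8.9e-05 199
scene neck_top 0.59 [244.7 173.5] [ 0.4905 -0.1441  0.112 ]
scene pin_level 0.81 [247.3 182.8] [ 0.506  -0.13    0.0975]
scene filter_stand 0.96 [247.4 206.2] [ 0.4985 -0.1379  0.    ]
scene collar 0.83 [366.3 262.7] [0.558  0.2155 0.    ]
scene home_level 0.84 [248.7 190.3] [ 0.509  -0.1255  0.075 ]
top filter_stand zoff 0.0007 side fit [ 0.4525 -0.1137] 0.000988 97
top collar zoff 0.0068 side fit [0.5247 0.1821] 0.000681 51
top neck_top 0.95 [331.2 237.8] [ 0.5098 -0.1279  0.112 ]
top pin_level 0.82 [332.  241.7] [ 0.5014 -0.1314  0.0975]
top filter_stand 0.66 [329.4 245.3] [ 0.5042 -0.1338  0.    ]
top home_level 0.93 [331.6 239.9] [ 0.5094 -0.1327  0.075 ]
```

```bash
python3 -m pendant '[[0.0854,-0.0273,-0.0186,0.02,0],[0.0854,-0.0273,-0.0186,0.02,0],[0.0854,-0.0273,-0.0186,0.02,0],[0.0854,-0.0273,-0.0186,0.02,0],[0.0854,-0.0273,-0.0186,0.02,0],[0.0854,0,0,0,0],[0.0854,0,0,0,0]]'
python3 - <<'E'
from h import *
delta([.561,.213,.186])
p,d=bot.read_camera("scene"); cv2.imwrite("pics/s1.png",cv2.resize(p[150:330,270:470],None,fx=3,fy=3,interpolation=cv2.INTER_CUBIC))
E
```

```text
t: 3.38
eef_pos: [0.561, 0.2111, 0.3033]
tool_rot: [-0.001, 0.117, 0.993, -0.001]
contact_force: [-0.3, 0.5, 0.3]
gripper_width: 1.005
grasp_force: 0.0
pos [0.561  0.2111 0.3033] tool d [0.0003 0.0022 0.1173] F [-0.3  0.5  0.3] q [-0.62  0.47  0.21  1.84 -0.12  0.84  0.98] t 3.38 w 85.8
```

View pics/s1.png

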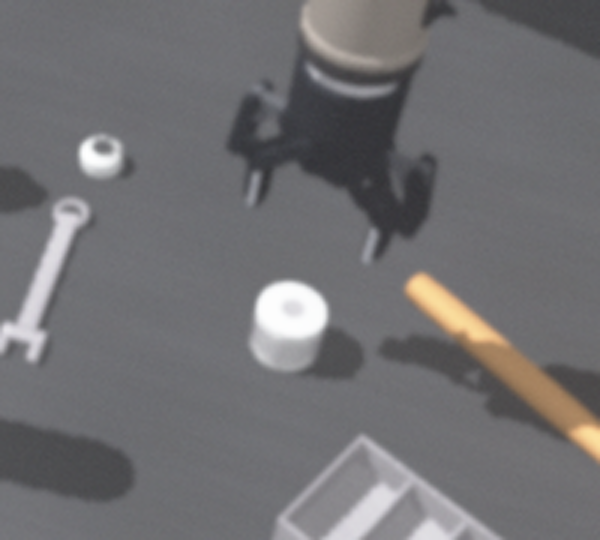

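The gripper straddles the collar, which is at crop (290,325). I'm descending and closing.

```bash
python3 -m pendant '[[0.0854,0,0.0005,0.025,0],[0.0854,0,0.0005,0.025,0],[0.0854,0,0.0005,0.025,0],[0.0854,0,0.0005,0.025,0],[0.0854,0,0,0.017,0],[0.0854,0,0,0,0],[0.05,0,0,0,0],[0.05,0,0,0,0],[0.05,0,0,0,0],[0.05,0,0,0,0],[0.05,0,0,0,0],[0.05,0,0,0,0]]' 60
python3 -m pendant '[[0.05,0,0,0,0],[0.05,0,0,0,0]]'
```

```text
t: 4.43
eef_pos: [0.5614, 0.216, 0.19]
tool_rot: [0.001, 0.115, 0.993, 0.001]
contact_force: [-1.9, -0.6, 5.4]
gripper_width: 0.615
grasp_force: 63.4
t: 4.6
eef_pos: [0.5613, 0.216, 0.19]
tool_rot: [0.001, 0.115, 0.993, 0.001]
contact_force: [-1.7, -0.6, 5.7]
gripper_width: 0.62
grasp_force: 63.4
```

```bash
python3 -m pendant '[[0.05,0,0,-0.02,0],[0.05,0,0,-0.03,0],[0.05,0,0,-0.03,0],[0.05,0,0,-0.03,0],[0.05,0,0,-0.03,0],[0.05,0,0,-0.025,0],[0.05,0,0,0,0]]'
python3 -m pendant '[[0.05,-0.002,-0.02,0,0],[0.05,-0.002,-0.032,0,0],[0.05,-0.002,-0.032,0,0],[0.05,-0.002,-0.032,0,0],[0.05,-0.002,-0.032,0,0],[0.05,-0.002,-0.032,0,0],[0.05,-0.002,-0.032,0,0],[0.05,-0.002,-0.032,0,0],[0.05,-0.002,-0.032,0,0],[0.05,-0.002,-0.032,0,0],[0.05,-0.002,-0.032,0,0],[0.05,0,-0.012,0,0]]'
python3 -m pendant '[[0.05,0,0,0,0],[0.05,0,0,0,0]]'
python3 - <<'E'
from h import *
delta([.502,-.132,.33])
p,d=bot.read_camera("scene"); a=cv2.resize(p[90:230,180:320],None,fx=3,fy=3,interpolation=cv2.INTER_CUBIC)
p,d=bot.read_camera("top"); b=cv2.resize(p[180:300,270:390],(420,420),interpolation=cv2.INTER_CUBIC)
cv2.imwrite("pics/s2.png",np.hstack([a[:420,:370],b]))
E
```

```text
t: 5.18
eef_pos: [0.5623, 0.2159, 0.3598]
tool_rot: [0.005, 0.115, 0.993, 0.003]
contact_force: [1.9, 0.1, -0.7]
gripper_width: 0.614
grasp_force: 63.7
t: 6.18
eef_pos: [0.4999, -0.137, 0.3532]
tool_rot: [0.0, 0.118, 0.993, -0.001]
contact_force: [0.1, -0.4, -1.2]
gripper_width: 0.62
grasp_force: 63.6
t: 6.35
eef_pos: [0.5012, -0.1326, 0.3529]
tool_rot: [0.0, 0.116, 0.993, 0.0]
contact_force: [-0.3, 0.8, -1.5]
gripper_width: 0.613
grasp_force: 63.6
pos [ 0.5012 -0.1326  0.3529] tool d [-0.0007  0.0008  0.0229] F [-0.3  0.8 -1.5] q [-0.15  0.29  0.35  2.   -0.13  0.87  1.6 ] t 6.35 w 52.4
```

View pics/s2.png

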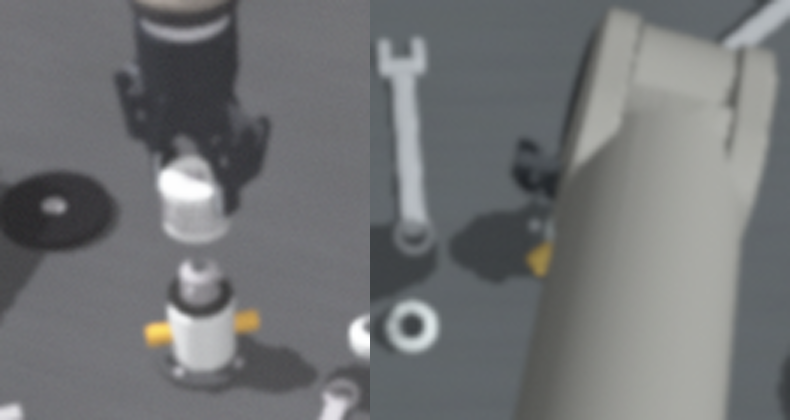

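The collar is held level above the neck, with the collar at left-crop (193,205) and the neck at (200,272). I'll measure the offset between them.

```bash
python3 - <<'E'
from h import *
from scipy.optimize import least_squares
c="scene";p,d=bot.read_camera(c)
v,u=np.mgrid[0:420,0:560]; m=(d>0)&(abs(u-247)<60)&(abs(v-160)<70)
P=maskpts(c,m,d); P=P[np.hypot(P[:,0]-.502,P[:,1]+.132)<.05]
for nm,lo,hi,rad in(("body",.05,.068,.029),("neck",.084,.104,.0163),("collar",.166,.19,.0275),("collar2",.166,.18,.0275)):
    S=P[(P[:,2]>lo)&(P[:,2]<hi)]
    f=least_squares(lambda q:np.hypot(S[:,0]-q[0],S[:,1]-q[1])-rad,[.49,-.132],loss="soft_l1",f_scale=.002)
    print(nm,len(S),f.x.round(4),np.median(abs(f.fun)).round(4),"zmin",S[:,2].min().round(3), S.min(0).round(3),S.max(0).round(3))
# row-wise silhouettes from depth: left/right columns of near points
Z=np.full(d.shape,np.nan);W=world(c,np.c_[u.ravel(),v.ravel()],d.ravel()).reshape(420,560,3)
near=(d>0)&(np.hypot(W[...,0]-.502,W[...,1]+.132)<.04)&(W[...,2]>.03)
for r in range(140,212,3):
    k=np.nonzero(near[r])[0]
    if len(k): print(r,k.min(),k.max(),(k.min()+k.max())/2,W[r,k[len(k)//2]].round(3))
E
```

```text
body 122 [ 0.5021 -0.1366] 0.0011 zmin 0.05 [ 0.494 -0.159  0.05 ] [ 0.534 -0.106  0.068]
neck 83 [ 0.503  -0.1361] 0.0011 zmin 0.084 [ 0.49  -0.153  0.084] [ 0.533 -0.118  0.104]
collar 154 [ 0.5039 -0.1323] 0.001 zmin 0.166 [ 0.502 -0.167  0.166] [ 0.534 -0.094  0.19 ]
collar2 84 [ 0.5037 -0.1325] 0.0008 zmin 0.166 [ 0.502 -0.156  0.166] [ 0.533 -0.105  0.18 ]
140 230 258 244.0 [ 0.525 -0.114  0.253]
143 231 257 244.0 [ 0.489 -0.144  0.209]
146 232 256 244.0 [ 0.497 -0.138  0.208]
149 232 255 243.5 [ 0.506 -0.133  0.207]
152 233 258 245.5 [ 0.516 -0.126  0.208]
155 234 255 244.5 [ 0.528 -0.12   0.209]
158 234 259 246.5 [ 0.527 -0.119  0.2  ]
161 235 257 246.0 [ 0.525 -0.117  0.19 ]
164 235 256 245.5 [ 0.527 -0.12   0.181]
167 237 254 245.5 [ 0.528 -0.119  0.173]
170 243 248 245.5 [ 0.529 -0.12   0.163]
176 242 249 245.5 [ 0.499 -0.145  0.11 ]
179 240 251 245.5 [ 0.479 -0.147  0.082]
182 238 255 246.5 [ 0.515 -0.126  0.11 ]
185 236 256 246.0 [ 0.515 -0.129  0.098]
188 236 256 246.0 [ 0.518 -0.128  0.09 ]
191 236 257 246.5 [ 0.517 -0.126  0.08 ]
194 236 262 249.0 [ 0.523 -0.118  0.077]
197 235 263 249.0 [ 0.526 -0.117  0.069]
200 234 258 246.0 [ 0.527 -0.126  0.055]
203 235 255 245.0 [ 0.531 -0.127  0.047]
206 240 251 245.5 [ 0.529 -0.126  0.035]
```

```bash
python3 -m pendant '[[0.05,0,-0.004,0,0],[0.05,0,0,0.02,0],[0.05,0,0,0.015,0],[0.05,0,0,0.01,0],[0.05,0,0,0.008,0],[0.05,0,0,0.006,0],[0.05,0,0,0.004,0],[0.05,0,0,0,0]]'
python3 -c "
from h import *
delta([.5005,-.1366,.278])"
```

```text
t: 7.17
eef_pos: [0.5006, -0.136, 0.2892]
tool_rot: [-0.0, 0.115, 0.993, -0.0]
contact_force: [-1.2, 0.2, -2.2]
gripper_width: 0.616
grasp_force: 63.6
pos [ 0.5006 -0.136   0.2892] tool d [-0.0001 -0.0006  0.0112] F [-1.2  0.2 -2.2] q [-0.12  0.38  0.32  2.05 -0.18  0.74  1.65] t 7.17 w 52.6
```

```bash
for i in 1 2; do python3 -m pendant '[[0.05,0,0,0.002,0],[0.05,0,0,0.002,0],[0.05,0,0,0.001,0],[0.05,0,0,0,0],[0.05,0,0,0,0]]'; done
```

```text
t: 7.58
eef_pos: [0.5007, -0.1362, 0.2849]
tool_rot: [0.0, 0.115, 0.993, 0.0]
contact_force: [0.3, -0.0, -2.1]
gripper_width: 0.621
grasp_force: 63.6
t: 8.0
eef_pos: [0.5007, -0.1357, 0.2794]
tool_rot: [-0.0, 0.115, 0.993, 0.0]
contact_force: [1.5, 2.6, -3.5]
gripper_width: 0.619
grasp_force: 63.5
```

```bash
for i in 1 2 3; do python3 -m pendant '[[0.05,0,0,0.001,0],[0.05,0,0,0,0],[0.05,0,0,0,0]]'; done
```

```text
t: 8.25
eef_pos: [0.5007, -0.1358, 0.2786]
tool_rot: [-0.0, 0.115, 0.993, 0.0]
contact_force: [0.9, 3.9, -2.5]
gripper_width: 0.619
grasp_force: 63.6
t: 8.5
eef_pos: [0.5007, -0.1358, 0.2779]
tool_rot: [0.0, 0.115, 0.993, 0.0]
contact_force: [0.5, 5.0, 2.3]
gripper_width: 0.613
grasp_force: 64.0
t: 8.75
eef_pos: [0.5008, -0.1359, 0.2777]
tool_rot: [0.0, 0.115, 0.993, 0.0]
contact_force: [-2.7, 6.4, 12.0]
gripper_width: 0.615
grasp_force: 65.2
```

```bash
python3 -m pendant '[[0.05,0,0.0005,0,-2],[0.05,0,0,0,-3],[0.05,0,0,0,-3],[0.05,0,0,0,0]]'
python3 -c "
from h import *
delta([.5005,-.1355,.278]);print(bot.get_obs()['torque'])"
```

```text
t: 9.08
eef_pos: [0.5013, -0.1355, 0.2778]
tool_rot: [0.001, 0.044, 0.999, 0.0]
contact_force: [-1.5, 6.3, 9.9]
gripper_width: 0.617
grasp_force: 64.9
pos [ 0.5013 -0.1355  0.2778] tool d [ 0.0008 -0.0001 -0.0002] F [-1.5  6.3  9.9] q [-0.08  0.4   0.28  2.05 -0.17  0.71  1.78] t 9.08 w 52.7
[1.2132852  0.32313609 0.05109028]
```

```bash
python3 -m pendant '[[0.05,0,0.0003,0,5],[0.05,0,0,0,5],[0.05,0,0,0,3],[0.05,0,0,0,3],[0.05,0,0,0,3]]'
python3 -m pendant '[[0.05,0,0,0,3],[0.05,0,0,0,3],[0.05,0,0,0,3],[0.05,0,0,0,0]]'
python3 -c "
from h import *
delta([.5005,-.1355,.278]);print(bot.get_obs()['torque'])"
```

```text
t: 9.5
eef_pos: [0.5008, -0.1355, 0.2777]
tool_rot: [0.0, 0.211, 0.977, 0.0]
contact_force: [-3.0, 4.1, 11.5]
gripper_width: 0.614
grasp_force: 65.1
t: 9.83
eef_pos: [0.5008, -0.1355, 0.2777]
tool_rot: [0.0, 0.287, 0.958, 0.0]
contact_force: [-3.4, 4.1, 11.1]
gripper_width: 0.617
grasp_force: 65.1
pos [ 0.5008 -0.1355  0.2777] tool d [ 0.0003 -0.0001 -0.0003] F [-3.4  4.1 11.1] q [-0.18  0.41  0.4   2.06 -0.24  0.71  1.37] t 9.83 w 52.7
[1.06468294e+00 7.80177317e-01 6.80891773e-04]
```

```bash
python3 -m pendant '[[0.05,0,0,0,3],[0.05,0,0,0,3],[0.05,0,0,0,3],[0.05,0,0,0,3]]'
python3 -m pendant '[[0.05,0,0,0,3],[0.05,0,0,0,3],[0.05,0,0,0,3],[0.05,0,0,0,0]]'
python3 -c "
from h import *
delta([.5005,-.1355,.278]);print(bot.get_obs()['torque'])"
```

```text
t: 10.17
eef_pos: [0.5006, -0.1353, 0.2772]
tool_rot: [-0.0, 0.386, 0.923, 0.0]
contact_force: [-2.4, 5.2, 6.5]
gripper_width: 0.616
grasp_force: 64.6
t: 10.5
eef_pos: [0.5006, -0.1351, 0.2765]
tool_rot: [-0.0, 0.456, 0.89, -0.0]
contact_force: [1.0, 4.0, -0.8]
gripper_width: 0.616
grasp_force: 63.7
pos [ 0.5006 -0.1351  0.2765] tool d [-0.0003 -0.0003 -0.0015] F [ 1.   4.  -0.8] q [-0.25  0.43  0.5   2.07 -0.31  0.72  1.06] t 10.5 w 52.6
[ 0.9716001   0.00378915 -0.03780374]
```

```bash
python3 -m pendant '[[0.05,0,0,0,3],[0.05,0,0,0,3],[0.05,0,0,0,3],[0.05,0,0,0,0]]'
python3 -c "
from h import *
delta([.5005,-.1355,.278]);print(bot.get_obs()['torque'])"
```

```text
t: 10.83
eef_pos: [0.5008, -0.1352, 0.277]
tool_rot: [-0.0, 0.524, 0.851, 0.0]
contact_force: [-1.9, 5.0, 4.8]
gripper_width: 0.621
grasp_force: 64.4
pos [ 0.5008 -0.1352  0.277 ] tool d [-0.0001 -0.0004 -0.001 ] F [-1.9  5.   4.8] q [-0.29  0.44  0.54  2.07 -0.33  0.72  0.93] t 10.83 w 53.0
[ 1.05098278  0.19374649 -0.1142974 ]
```

It dropped near a yaw of 54° and then rode up again. I'm turning back and pushing down gently.

```bash
python3 -m pendant '[[0.05,0,0,0,-3],[0.05,0,0,0,-3],[0.05,0,0,0,-3],[0.05,0,0,0,0],[0.05,0,0,0.001,0],[0.05,0,0,0.001,0],[0.05,0,0,0,0]]'
python3 -c "
from h import *
delta([.5005,-.1355,.278]);print(bot.get_obs()['torque'])"
```

```text
t: 11.42
eef_pos: [0.5008, -0.1352, 0.2745]
tool_rot: [-0.0, 0.456, 0.89, 0.0]
contact_force: [1.1, 4.2, -0.5]
gripper_width: 0.617
grasp_force: 63.9
pos [ 0.5008 -0.1352  0.2745] tool d [-0.0001 -0.0004 -0.0035] F [ 1.1  4.2 -0.5] q [-0.25  0.43  0.49  2.07 -0.31  0.71  1.06] t 11.42 w 52.7
[ 1.14483292 -0.25179335  0.0121194 ]
```

```bash
python3 -m pendant '[[0.05,0,0,0.001,0],[0.05,0,0,0.001,0],[0.05,0,0,0.001,0],[0.05,0,0,0.001,0],[0.05,0,0,0.001,0],[0.05,0,0,0,0]]' 90
python3 -m pendant '[[0.05,0,0,0.001,0],[0.05,0,0,0.001,0],[0.05,0,0,0.001,0],[0.05,0,0,0.001,0],[0.05,0,0,0,0],[0.05,0,0,0,0]]'
```

```text
t: 11.92
eef_pos: [0.5008, -0.1351, 0.2699]
tool_rot: [-0.0, 0.456, 0.89, 0.0]
contact_force: [-0.5, 6.3, 4.4]
gripper_width: 0.609
grasp_force: 94.2
t: 12.42
eef_pos: [0.5007, -0.1352, 0.2662]
tool_rot: [-0.0, 0.456, 0.89, 0.0]
contact_force: [-1.3, 6.3, 9.3]
gripper_width: 0.607
grasp_force: 94.7
```

```bash
python3 -m pendant '[[0.05,0,0,0.001,0],[0.05,0,0,0.001,0],[0.05,0,0,0,0],[0.05,0,0,0,0]]'
python3 -m pendant '[[0.05,0,0,0.001,0],[0.05,0,0,0.001,0],[0.05,0,0,0,0],[0.05,0,0,0,0]]'
```

```text
t: 12.75
eef_pos: [0.5008, -0.1353, 0.265]
tool_rot: [-0.0, 0.456, 0.89, 0.001]
contact_force: [-6.3, 8.0, 19.6]
gripper_width: 0.608
grasp_force: 95.9
t: 13.08
eef_pos: [0.5008, -0.1356, 0.2648]
tool_rot: [-0.001, 0.456, 0.89, 0.001]
contact_force: [-12.5, 9.8, 42.8]
gripper_width: 0.608
grasp_force: 98.5
```

There is a hard stop at TCP 0.265, which is home level. I'll ease the excess push and verify visually.

```bash
python3 -m pendant '[[0.05,0,0,-0.001,0],[0.05,0,0,0,0],[0.05,0,0,0,0],[0.05,0,0,0,0]]'
python3 - <<'E'
from h import *
p,d=bot.read_camera("scene"); cv2.imwrite("pics/s3.png",cv2.resize(p[110:230,170:330],None,fx=4,fy=4,interpolation=cv2.INTER_CUBIC))
E
```

```text
t: 13.42
eef_pos: [0.5008, -0.1355, 0.2649]
tool_rot: [-0.0, 0.456, 0.89, 0.001]
contact_force: [-9.3, 8.6, 31.3]
gripper_width: 0.61
grasp_force: 96.9
```

View pics/s3.png

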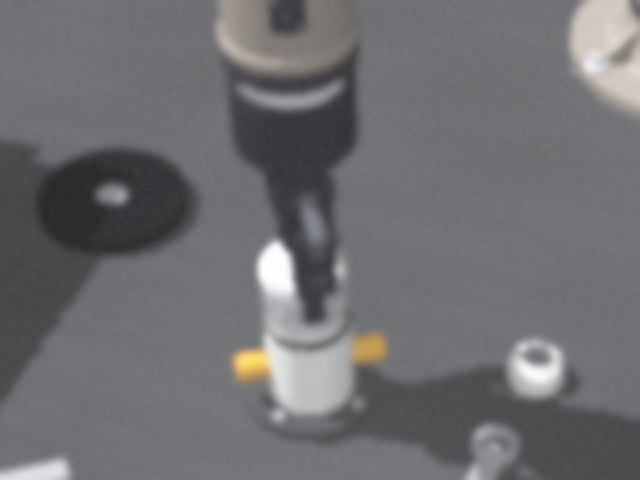

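The collar sits flush on the filter body at crop (305,335), with only a thin dark seal line showing. The gripper still holds it, and the disc stack, low cap and wrench have not moved.

```bash
python3 -c "
from station import bot
print(bot.hand_in())"
```

```text
the job is handed in; nothing more can be done
None
```

The collar is keyed over the pins and pushed fully home, and I handed the job in at about 13 s with the gripper still holding it down (about 31 N measured at the wrist); no verdict came back.

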